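# Load a plate group into the short-circuit test station

## Task

The shuttle tray with the lead plate group lies on the bench in front of the blue test station. Take it by its bow handle, bring it between the guide rails and slide it gently under the head until the red-knobbed spring plunger drops behind the tray's rear bar and holds it: feel for the end, do not ram the stop, and let the plates touch nothing of the station on the way. Then let go and press the green start button right down, leaving the other things on the bench as they are.

Things in the scene. Friction and masses are not known exactly. Their poses are not given: they have to be found in the camera images.
- tray_handle (a point): Middle of the top bar of the tray's black bow handle: bar 12 mm thick, 50 mm long, centre 52 mm above the bench, free on both sides; pinch it across from above. x axis along the bar, level, towards the end that enters the station first; y to its left; z up. The handle stands on a tongue 60 mm wide, top 7 mm up, which ends 36 mm behind this point.
- tray_rear (a point): Middle of the tray's rear bar (steel, 16 mm high), 212 mm ahead of the handle point; the tray ends 3 mm beyond it. Axes as the handle's. The aluminium tray is 140 mm wide, its pan begins 47 mm ahead of the handle. It lies flat on slippery plastic runners: slide it, do not lift it; 0.6 to 1 kg with its load, sliding friction 1 to 3 N, more if pressed down.
- pack_middle (a point): Centre of the loose plate group lying flat in the tray (grey lead plates, white separators, 132 x 127 x 31 mm), top 37 mm above the bench. Axes as the tray's.
- tester: Blue test station, screwed down. Origin on the bench midway between its rails; x axis level, the way the tray is pushed in, y to the left, z up. Tray home: handle point at y = 0, x = -115 mm give or take 14 mm, as the stop inside is set to the plate format by a screw at the back and its setting is not measured.
- rail_mouth (a point): On the bench in the middle of the rails' mouth, x = -128 mm of the station, axes as the station's. Two aluminium rails 14 mm high flare in from 164 mm apart here to 144 mm at x = -95 mm, then run straight and parallel: 2 mm play on each side of the tray.
- head_edge (a point): Middle of the lower front edge of the overhanging blue top plate, 45 mm above the bench, x = -60 mm of the station; axes as the station's. Plate 184 mm wide, 10 mm thick. Behind the edge brass probe pins hang down to 41 mm above the bench; a grey housing stands on the plate from 26 to 106 mm behind the edge, its top 99 mm above the bench.
- plunger (a joint): Lift in m of the spring plunger (red knob on top of the station, x about 88 mm, y = 0): 0 down; 0.007 while the tray's rear bar passes below (costs 3 to 5 N); 0 again once dropped behind the bar. The plunger and its knob shift with the setting of the stop, by up to 14 mm either way.
- buffer (a joint): Travel in m of the two damped spring buffers of the inner stop, out of sight below the plate: 0 free, 0.006 where the plunger drops behind the rear bar, solid at 0.0075. They meet the rear bar 6 mm before the plunger drops and push back with 3 N, rising to 6 N there; with friction, a slow push of 12 to 15 N in all brings the tray home. Let go, they press it back onto the plunger.
- start_top (a point): Centre of the top face of the green start button (28 mm across) on top of the station, pressed straight down.
- start (a joint): Travel of the start button in m: 0 free, 0.006 fully down (about 5 N); springs back.
- meter: Hand-held meter lying on the bench, 145 x 68 x 42 mm, a bystander; origin under its middle.
- waiting_pack: A second plate group, standing on edge, 27 x 127 x 145 mm, a bystander; origin under its middle.
- post: Lead terminal post standing on its foot, 29 mm wide, 70 mm high, a bystander; origin under its middle.
- pliers: Pliers with red handles lying on the bench, 73 x 181 x 12 mm, a bystander; origin under their middle.
Not all that is in view belongs to the job. What is shaped like the part that bears pack_middle but purple is not meant.

How it is judged:
By the outcome, as a careful person would: the job done as asked, in the order asked, and still so for the second after the job is handed in, with the robot touching nothing.
It also fails if it takes over 58 s, if anything falls off the work surface, if the arm or the gripper's body presses on something with over 40 N, if the wrist force passes 120 N, or if a joint passes its speed limit or range.

## Robot

A 6-joint arm with a two-finger parallel gripper is mounted at the origin on a cart in front of the work surface, level with it; the furniture and walls round the work are solid. World frame = base frame: x ahead of the robot, y to its left, z up, the work surface at z = 0. Lengths are in mm, angles in rad, forces in N, time in s.
With the tool pointing down it reaches from about 325 to 875 mm from the base axis. Payload 4.4 kg.
Tool frame: the origin (TCP) lies between the finger pads; the fingertips stand 11 mm ahead of it and the grasp point (between the pads) lies 8 mm behind it; z points along the fingers, y is the line along which they close (so a half turn about z gives the same grasp; the last joint's range is limited). The gripper opens to 85 mm and grips with 20 to 120 N. Pads are 22 mm wide; open, the fingers measure 114 mm over their backs; the gripper's body (76 mm by 85 mm) begins 54 mm behind the grasp point. The pads swing forward as they close: fully open they stand 13 mm farther back than shut.
Start: joints at [1.062, 0.207, 1.542, -0, 1.393, -0.15], TCP at [201.383, 538.584, 242.282] pointing down, gripper open.
Joint ranges: [-2.73, 2.73], [-0.86, 2.22], [0.23, 2.46], [-1.11, 4.25], [0.08, 2.63], [-2.82, 2.82]. Speed limits (rad/s): [2.79, 2.79, 3.14, 3.14, 3.14, 3.14].

## Interface

Orientations are given as a 3x3 rotation matrix whose columns are the frame's x, y, z axes.
In Python, from workcell import sensors, imaging, finish_job gives the robot as it stands.
- The arm moves only by the tool servo_tool, never from a script. Its argument "deltas" is text: rows parted by semicolons, each of 7 numbers parted by spaces: the shift along the tool's x, y, z in cm, then the turn, a rotation vector about the tool's x, y, z in rad, then the opening, from 0 (shut) to 1 (fully open). A call has 1 to 10 rows; each row is the pose to reach, as a shift and turn from the pose commanded when the call began, along the tool's axes at that moment; what a row does not reach only later rows make up. A row lasts 1/10 s, in which the tool goes at most 50 mm and 8.59 degrees, less where a joint would pass 70% of its speed; a pose out of reach is approached as far as the arm can. A call with a gripper value outside its range is refused whole. The fingers move at their own pace and stop on an object; the grip force is fixed at half the most. Time passes only in rows, so rows that repeat a pose let the fingers close. It gives the time, the measured TCP pose, the force, the opening and the grip force at its end, in the units of the state.
- sensors.read_state(): the state, without advancing time (a new reading comes with each control period).
- imaging.camera(name): name is "scene" or "top"; returns a dict with "frame" (400x640x3 uint8, red, green, blue), "depth" (400x640 float32, mm along the optical axis (not along the pixel's ray), 0 where there is no reading), "intrinsics" (3x3 intrinsics, pixels), "dist" ([k1, k2, p1, p2, k3] as OpenCV has them; the pictures are not rectified), "origin" and "attitude" of the camera in the world. Camera axes: x right, y up, looking along -z (the intrinsics and any distortion apply to the point x, -y, -z); pixel columns grow to the right and rows downward; lengths in mm; the calibration is good to about 2 mm. A picture is of the moment at which its call begins.
- finish_job(): hands the job in; it is judged then, once.
The state is a dict: "time_s": time; "q": joint angles; "dq": joint speeds; "effort": joint torques, N m; "tool_pos": TCP position; "eef_rot": TCP orientation; "contact_force": force on the tool from outside, world axes, zero at the start; "ft_torque": the same for the moment, N m; "finger_gap": finger opening in mm; "finger_force": force on a finger pad.
Only numpy, scipy, OpenCV 4.12 (cv2) and the standard library are available. Lean on these libraries where they do the work, as an engineer would, in place of code of your own. Each camera call takes 0.05 s, during which the arm holds its last target. There are 200 camera calls.

## Working session

There is one attempt and no reset: what is moved stays moved. The work goes in short steps, Python scripts to look and compute and a tool call to move; the robot and the scene stay as the last step left them, time stands still between calls to the robot, and variables do not carry over. Pictures are saved under pics/ and viewed, at most 10 in all, crops included, and the job is handed in when it is done.

Besides the shell and the picture viewer there is one more tool, called after "Emit:" in YAML: its name, and indented under it one key for each argument. servo_tool: Moves the arm, as the interface text tells. Its arguments: {"type":"object","properties":{"deltas":{"type":"string"}},"required":["deltas"]}

```bash
mkdir -p pics; cat > h.py <<'E'
import numpy as np, cv2
from workcell import sensors, imaging, finish_job
def cam(n): 
    c=imaging.camera(n); return c
def save(c,fn): cv2.imwrite('pics/'+fn,c['frame'][:,:,::-1])
def rays(c,px):
    u=cv2.undistortPoints(np.array(px,float).reshape(-1,1,2),np.array(c['intrinsics'],float),np.array(c['dist'],float)).reshape(-1,2)
    d=np.c_[u[:,0],-u[:,1],-np.ones(len(u))]
    return d@np.array(c['attitude']).T
def onz(c,px,z):
    d=rays(c,px);o=np.array(c['origin'],float)
    return o+d*((z-o[2])/d[:,2])[:,None]
def cloud(c):
    D=c['depth'];v,u=np.mgrid[:D.shape[0],:D.shape[1]]
    d=rays(c,np.c_[u.ravel(),v.ravel()])
    return (np.array(c['origin'])+d*D.ravel()[:,None]).reshape(*D.shape,3)
E
python3 - <<'E'
from h import *
for n in('scene','top'):
    c=cam(n);save(c,n+'0.png');print(n,c['origin'],np.round(c['attitude'],3).tolist(),c['intrinsics'],c['dist'])
    np.savez(n+'0.npz',**c)
s=sensors.read_state();print(s)
E
```

```text
scene [ -87.59735071 -924.18165297  816.7888308 ] [[0.855, 0.252, -0.453], [-0.518, 0.456, -0.724], [0.024, 0.854, 0.52]] [[409.49056782   0.         313.56669962]
 [  0.         409.49056782 202.89270672]
 [  0.           0.           1.        ]] [-0.08132827  0.          0.          0.          0.        ]
top [ 497.30353374   94.95452992 1436.9595867 ] [[-0.023, 0.999, -0.049], [-1.0, -0.023, -0.01], [-0.011, 0.049, 0.999]] [[406.27507448   0.         323.82689134]
 [  0.         406.27507448 203.10368666]
 [  0.           0.           1.        ]] [-0.08482956  0.          0.          0.          0.        ]
{'time_s': 0.1, 'q': array([ 1.06247261e+00,  2.07353300e-01,  1.54281637e+00,  5.16508045e-05,
        1.39351874e+00, -1.50468490e-01]), 'dq': array([ 0.00096   , -0.00118427, -0.00294199, -0.00094001, -0.00061179,
       -0.00110277]), 'effort': array([-3.86304537e-04, -3.84094226e+01, -2.92547750e+01, -2.82594447e-04,
        4.91148880e-03,  2.10680105e-05]), 'tool_pos': array([201.05482329, 537.99458383, 241.2288494 ]), 'eef_rot': array([[-9.36646814e-01,  3.50273625e-01, -1.06444289e-03],
       [ 3.50275053e-01,  9.36645144e-01, -1.80602130e-03],
       [ 3.64403631e-04, -2.06445189e-03, -9.99997803e-01]]), 'contact_force': array([ 0.30865005,  0.8367529 , -0.38362688]), 'ft_torque': array([-0.04240503,  0.04714853, -0.03450906]), 'finger_force': 0.0, 'finger_gap': 85.36074927865265}
```

View pics/scene0.png

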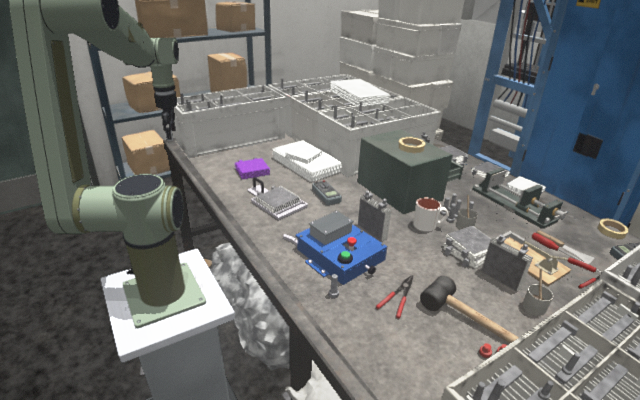

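View pics/top0.png

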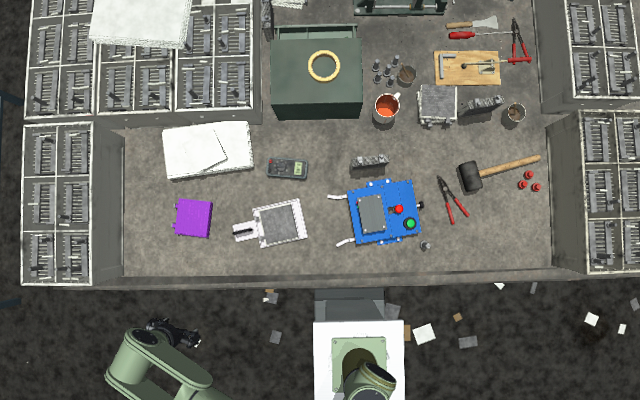

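```bash
python3 - <<'E'
from h import *
t=cv2.imread('pics/top0.png')[170:255,225:435];a=cv2.resize(t,None,fx=3.8,fy=3.8,interpolation=cv2.INTER_CUBIC)
cv2.imwrite('pics/z1.png',a)
t=cv2.imread('pics/scene0.png')[170:305,235:395];cv2.imwrite('pics/z2.png',cv2.resize(t,None,fx=4.4,fy=4.4,interpolation=cv2.INTER_CUBIC))
E
```

```text
(no output)
```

View pics/z1.png

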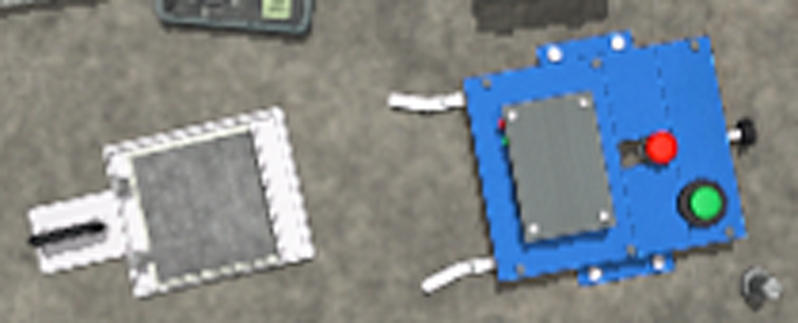

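View pics/z2.png

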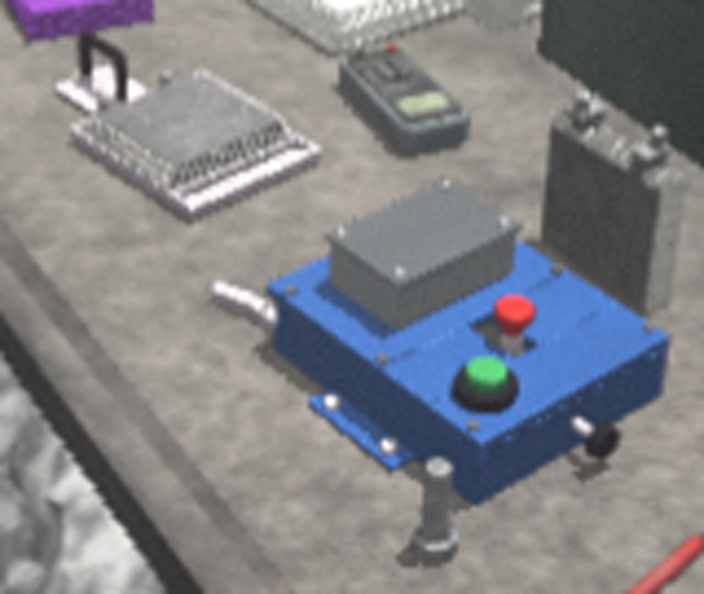

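```bash
python3 - <<'E'
from h import *
c=dict(np.load('top0.npz'));P=cloud(c);H=cv2.cvtColor(c['frame'],cv2.COLOR_RGB2HSV)
x,y,z=P[...,0],P[...,1],P[...,2]
print('bench z',np.percentile(z[235:260,200:330],[5,50,95]))
h,s,v=[H[...,i].astype(int) for i in range(3)]
roi=np.zeros(h.shape,bool);roi[165:255,225:440]=1
def rect(m,n):
    q=P[m][:,:2].astype(np.float32);r=cv2.minAreaRect(q);print(n,m.sum(),'rect',np.round(r[0],1),np.round(r[1],1),round(r[2],2),'zmed',np.median(P[m][:,2]));print(np.round(cv2.boxPoints(r),1).tolist())
blue=(h>98)&(h<125)&(s>120)&roi
m=blue&(z>47)&(z<64);rect(m,'blue')
g=(h>50)&(h<80)&(s>120)&(v>100)&roi
print('green',g.sum(),P[g].mean(0),np.percentile(P[g][:,2],[10,50,90]));vu=np.argwhere(g);gc=vu.mean(0)[::-1];print(gc)
r=((h<6)|(h>174))&(s>150)&roi;r[:, :385]=0;r[:, 410:]=0
print('red',r.sum(),P[r].mean(0),np.percentile(P[r][:,2],[10,50,90]))
f=lambda p:[(225+(a+.5)/3.8-.5,170+(b+.5)/3.8-.5) for a,b in p]
print('blue corners',np.round(onz(c,f([(465,85),(497,280),(745,236),(709,38)]),55),1).tolist())
print('tray corners',np.round(onz(c,f([(283,107),(313,258)]),16),1).tolist(),np.round(onz(c,f([(105,150),(138,296)]),8),1).tolist())
print('handle ends',np.round(onz(c,f([(30,240),(104,227)]),58),1).tolist())
print('tongue end',np.round(onz(c,f([(30,212),(44,271)]),7),1).tolist())
print('rail mouth',np.round(onz(c,f([(390,102),(426,288)]),14),1).tolist())
dk=roi&(v<60)&(z>35)&(z<75);dk[:, 260:]=0;rect(dk,'handle')
hs=(s<60)&(z>90)&(z<110)&roi;hs[:,395:]=0;rect(hs,'housing')
tr=roi&(z>7)&(z<30)&(v>120);tr[:,315:]=0;rect(tr,'tray')
pk=roi&(z>30)&(z<45);pk[:,315:]=0;pk[:,:258]=0;rect(pk,'pack')
E
```

```text
bench z [-4.20278768  1.14017574 36.80143657]
blue 2326 rect [532.5 -94.8] [184.  226.4] 8.79 zmed 55.74337185180673
[[424.29998779296875, 3.0999999046325684], [458.79998779296875, -220.6999969482422], [640.7000122070312, -192.60000610351562], [606.0999755859375, 31.200000762939453]]
green 58 [ 492.11517119 -176.76521961   77.2703719 ] [73.40096428 77.41722045 81.78425269]
[409.44827586 222.65517241]
red 52 [ 539.33617299 -135.37828319  111.83305477] [82.36412258 86.43308497 90.58290219]
blue corners [[601.5, 28.8, 55.0], [426.4, 4.7, 55.0], [460.2, -218.7, 55.0], [638.9, -192.1, 55.0]]
tray corners [[588.0, 195.3, 16.0], [448.4, 170.5, 16.0]] [[552.4, 362.6, 8.0], [416.4, 334.0, 8.0]]
handle ends [[471.2, 422.3, 58.0], [481.4, 355.2, 58.0]]
tongue end [[496.2, 434.1, 7.0], [441.1, 421.7, 7.0]]
rail mouth [[590.4, 96.5, 14.0], [418.5, 67.4, 14.0]]
handle 39 rect [475.9 392.3] [ 7.5 61.7] 11.39 zmed 56.43578432175673
[[466.20001220703125, 421.79998779296875], [478.3999938964844, 361.29998779296875], [485.70001220703125, 362.79998779296875], [473.5, 423.29998779296875]]
housing 877 rect [579.8 -38.9] [228.8  79.4] 9.09 zmed 99.72625557663719
[[460.6000061035156, -17.799999237060547], [473.20001220703125, -96.0999984741211], [699.0999755859375, -59.900001525878906], [686.5, 18.399999618530273]]
tray 734 rect [549.1 301.4] [314.3 312.9] 88.75 zmed 11.823867271646122
[[389.20001220703125, 147.6999969482422], [702.0, 140.8000030517578], [708.9000244140625, 455.0], [396.1000061035156, 461.8999938964844]]
pack 1592 rect [568.1 259.5] [147.8 290.6] 80.78 zmed 36.50940631339154
[[412.79998779296875, 209.8000030517578], [699.7000122070312, 163.3000030517578], [723.4000244140625, 309.20001220703125], [436.5, 355.70001220703125]]
```

```bash
cat >> h.py <<'E'
def plan(p,a=None):
    """world TCP target, approach angle a deg of push dir (tool x = -d) -> deltas in tool axes cm, turn"""
    s=sensors.read_state();R=np.array(s['eef_rot']);dp=R.T@(np.array(p)-s['tool_pos'])/10
    out=np.zeros(3)
    if a is not None:
        a=np.radians(a);d=np.array([np.sin(a),-np.cos(a),0]);x=-d;z=np.array([0,0,-1.]);T=np.c_[x,np.cross(z,x),z]
        out=cv2.Rodrigues(R.T@T)[0].ravel()
    print('pos',np.round(s['tool_pos'],1),'F',np.round(s['contact_force'],1),'d',np.round(dp,2),'rot',np.round(out,3))
E
python3 - <<'E'
from h import *
c=dict(np.load('top0.npz'));P=cloud(c);H=cv2.cvtColor(c['frame'],cv2.COLOR_RGB2HSV)
h,s,v=[H[...,i].astype(int) for i in range(3)];z=P[...,2]
m=(h>98)&(h<125)&(s>100)&(z>45)&(z<66)
def fit(px,n,zz,vert=False):
    q=onz(c,px,zz)[:,:2]
    for _ in range(4):
        vx,vy,x0,y0=cv2.fitLine(q.astype(np.float32),cv2.DIST_HUBER,0,.01,.01).ravel()
        r=abs((q-[x0,y0])@[-vy,vx]);q=q[r<max(1.5*np.median(r),1)]
    print(n,len(q),np.round([vx,vy,x0,y0],4),'deg',np.degrees(np.arctan2(vx,-vy))%180, np.degrees(np.arctan2(vy,vx))%180)
cols=range(362,412);R=[np.where(m[:,u])[0] for u in cols]
R2=[(u,r[(r>165)&(r<260)]) for u,r in zip(cols,R)]
fit([(u,r.min()-.5) for u,r in R2],'left side',55);fit([(u,r.max()+.5) for u,r in R2],'right side',55)
rows=range(196,238);fit([(np.where(m[w,330:440])[0].min()+330-.5,w) for w in rows],'front',55)
fit([(np.where(m[w,330:440])[0].max()+330+.5,w) for w in range(185,228)],'back',55)
g=(h>50)&(h<80)&(s>120)&(v>100);g[:,:400]=0;g[:,425:]=0;g[:210]=0;g[235:]=0
print('green@77',onz(c,[np.argwhere(g).mean(0)[::-1]],77))
r=((h<6)|(h>174))&(s>150);r[:,:385]=0;r[:,410:]=0;r[:200]=0;r[220:]=0
print('red@85',onz(c,[np.argwhere(r).mean(0)[::-1]],85))
k=dict(np.load('scene0.npz'));H=cv2.cvtColor(k['frame'],cv2.COLOR_RGB2HSV);h,s,v=[H[...,i].astype(int) for i in range(3)]
g=(h>50)&(h<80)&(s>120)&(v>80);g[:245]=0;g[270:]=0;g[:,:330]=0;g[:,365:]=0
Q=cloud(k);w=np.argwhere(g);print('scene green',w.mean(0)[::-1],np.median(Q[g],0),onz(k,[w.mean(0)[::-1]],75))
plan((476,393,120),11.4)
E
```

```text
left side 29 [ 1.459000e-01 -9.893000e-01  6.275401e+02 -1.075702e+02] deg 8.3907 98.3907
right side 27 [ 1.711000e-01 -9.853000e-01  4.413104e+02 -1.018383e+02] deg 9.8493 99.849304
front 27 [9.881000e-01 1.539000e-01 5.300379e+02 1.942700e+01] deg 98.852325 8.852325
back 25 [ 9.879000e-01  1.549000e-01  5.489430e+02 -2.059664e+02] deg 98.91201 8.912009
green@77 [[ 491.12716279 -179.77278396   77.        ]]
red@85 [[ 540.09069305 -139.88481277   85.        ]]
scene green [345.15217391 254.17391304] [ 488.91952218 -183.44889242   77.65217919] [[ 490.89095387 -181.08314183   75.        ]]
pos [201.1 538.  241.2] F [ 0.3  0.8 -0.4] d [-30.84  -3.93  12.12] rot [-2.000e-03  1.000e-03  1.014e+00]
```

Emit:
servo_tool:
  deltas: "-30.8 -3.9 12 0 0 1.014 1;-30.8 -3.9 12 0 0 1.014 1;-30.8 -3.9 12 0 0 1.014 1;-30.8 -3.9 12 0 0 1.014 1;-30.8 -3.9 12 0 0 1.014 1;-30.8 -3.9 12 0 0 1.014 1;-30.8 -3.9 12 0 0 1.014 1;-30.8 -3.9 12 0 0 1.014 1;-30.8 -3.9 12 0 0 1.014 1;-30.8 -3.9 12 0 0 1.014 1"

```text
time_s: 1.1
tool_pos: [475.3, 394.8, 122.4]
eef_rot: [[-0.199, 0.98, -0.0], [0.98, 0.199, 0.0], [0.0, -0.0, -1.0]]
contact_force: [1.1, 0.2, 0.6]
finger_gap: 85.4
finger_force: 0.0
```

```bash
python3 - <<'E'
from h import *
plan((476,393,46),11.4)
c=cam('scene');cv2.imwrite('pics/a1.png',cv2.resize(c['frame'][120:230,200:340,::-1],None,fx=5,fy=5,interpolation=cv2.INTER_CUBIC))
E
```

```text
pos [475.3 394.8 122.4] F [1.1 0.2 0.6] d [-0.2   0.03  7.64] rot [-0.    -0.     0.002]
```

View pics/a1.png

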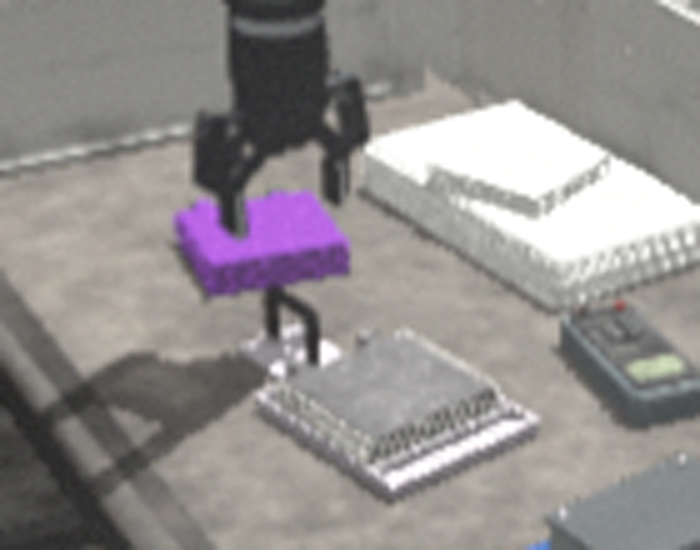

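The fingers (about (235,210) and (335,180) in the crop) straddle the handle at (290,310), pointed down and clear of everything. Descend and close.

Emit:
servo_tool:
  deltas: "-0.2 0 3 0 0 0 1;-0.2 0 5.5 0 0 0 1;-0.2 0 7.5 0 0 0 1;-0.2 0 7.5 0 0 0 0.6;-0.2 0 7.5 0 0 0 0.3;-0.2 0 7.5 0 0 0 0.1;-0.2 0 7.5 0 0 0 0;-0.2 0 7.5 0 0 0 0;-0.2 0 7.5 0 0 0 0;-0.2 0 7.5 0 0 0 0"

```text
time_s: 2.15
tool_pos: [477.4, 392.8, 48.9]
eef_rot: [[-0.198, 0.98, 0.002], [0.98, 0.198, 0.001], [0.001, 0.002, -1.0]]
contact_force: [-1.0, -0.5, 5.5]
finger_gap: 9.9
finger_force: 58.7
```

```bash
cat >> h.py <<'E'
D=np.array([.1547,-.988,0]);N=np.array([.988,.1547,0])
def st(s,t,z): return D*(122.8+s)+N*(511.9+t)+[0,0,z]
def where():
    s=sensors.read_state();p=s['tool_pos'];F=s['contact_force'];print('s %.1f t %.1f z %.1f'%(p@D-122.8,p@N-511.9,p[2]),'F along %.1f lat %.1f z %.1f'%(F@D,F@N,F[2]),'M',np.round(s['ft_torque'],2),'gap',round(s['finger_gap'],1),round(s['finger_force'],1),'t',s['time_s'])
E
python3 - <<'E'
from h import *
where();z=sensors.read_state()['tool_pos'][2];plan(st(-370,0,z),8.9)
E
```

```text
s -437.1 t 20.5 z 48.9 F along 0.4 lat -1.0 z 5.5 M [-0.02  0.16 -0.06] gap 9.9 58.7 t 2.15
pos [477.4 392.8  48.9] F [-1.  -0.5  5.5] d [-6.61 -2.34 -0.01] rot [ 0.002 -0.001  0.044]
```

Emit:
servo_tool:
  deltas: "0 0 -0.1 0 0 0 0;-0.5 -0.2 -0.1 0 0 0.005 0;-1.5 -0.6 -0.1 0 0 0.012 0;-2.5 -1 -0.1 0 0 0.02 0;-3.5 -1.4 -0.1 0 0 0.027 0;-4.5 -1.8 -0.1 0 0 0.034 0;-5.5 -2.1 -0.1 0 0 0.04 0;-6.3 -2.3 -0.1 0 0 0.044 0;-6.6 -2.35 -0.1 0 0 0.044 0;-6.6 -2.35 -0.1 0 0 0.044 0"

```text
time_s: 3.15
tool_pos: [466.8, 321.9, 48.8]
eef_rot: [[-0.153, 0.988, -0.0], [0.988, 0.153, -0.0], [-0.0, -0.0, -1.0]]
contact_force: [-1.5, 2.1, 6.9]
finger_gap: 9.9
finger_force: 59.4
```

```bash
python3 - <<'E'
from h import *
where();z=sensors.read_state()['tool_pos'][2];plan(st(-350,0,z),8.9)
c=cam('top');np.savez('top1.npz',**c)
t=c['frame'][165:260,225:435,::-1];cv2.imwrite('pics/b1.png',cv2.resize(t,None,fx=3.8,fy=3.8,interpolation=cv2.INTER_CUBIC))
E
```

```text
s -368.7 t -0.9 z 48.8 F along -2.3 lat -1.2 z 6.9 M [0.38 0.02 0.1 ] gap 9.9 59.4 t 3.15
pos [466.8 321.9  48.8] F [-1.5  2.1  6.9] d [-1.86  0.1   0.  ] rot [-0.     0.    -0.001]
```

View pics/b1.png

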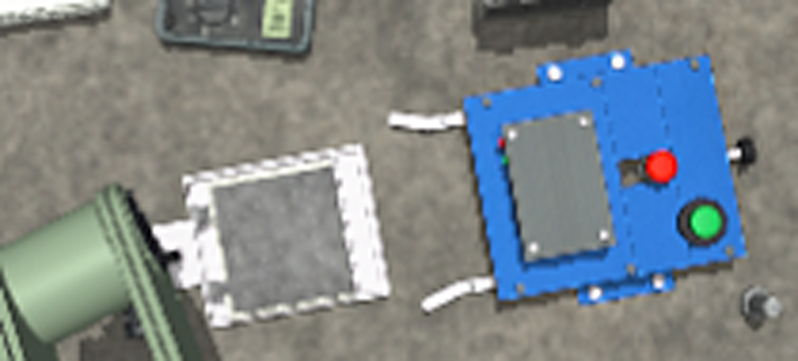

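```bash
python3 - <<'E'
from h import *
c=dict(np.load('top1.npz'))
f=lambda p:[(225+(a+.5)/3.8-.5,165+(b+.5)/3.8-.5) for a,b in p]
for n,pts,z in[('front',[(362,145),(388,296)],16),('back',[(184,180),(211,326)],8),('pack',[(213,193),(333,166),(352,290),(230,311)],37),('mouth',[(390,120),(426,305)],14),('rail in',[(465,119),(492,284)],14)]:
    p=onz(c,f(pts),z);print(n,np.round(np.c_[p@D-122.8,p@N-511.9],1).tolist())
E
```

```text
front [[-156.1, 69.0], [-157.2, -71.8]]
back [[-324.7, 66.8], [-323.3, -70.7]]
pack [[-296.9, 49.0], [-185.2, 53.8], [-188.0, -59.7], [-300.2, -59.0]]
mouth [[-126.6, 87.3], [-124.3, -86.2]]
rail in [[-58.3, 75.9], [-61.2, -78.0]]
```

Emit:
servo_tool:
  deltas: "-0.3 0.05 -0.1 0 0 0 0;-1 0.05 -0.1 0 0 0 0;-1.7 0.05 -0.1 0 0 0 0;-2.4 0.05 -0.1 0 0 0 0;-3 0.05 -0.1 0 0 0 0;-3.6 0.05 -0.1 0 0 0 0;-4.2 0.05 -0.1 0 0 0 0;-4.7 0.05 -0.1 0 0 0 0;-5.2 0.05 -0.1 0 0 0 0;-5.2 0.05 -0.1 0 0 0 0"

```text
time_s: 4.2
tool_pos: [474.9, 270.1, 48.9]
eef_rot: [[-0.154, 0.988, -0.001], [0.988, 0.154, -0.002], [-0.002, -0.001, -1.0]]
contact_force: [0.5, -1.4, -0.5]
finger_gap: 10.2
finger_force: 58.7
```

```bash
python3 - <<'E'
from h import *
where();plan(st(-280,-.5,48.8),8.9)
E
```

```text
s -316.2 t -0.9 z 48.9 F along 1.4 lat 0.2 z -0.5 M [-0.18 -0.03 -0.  ] gap 10.2 58.7 t 4.2
pos [474.9 270.1  48.9] F [ 0.5 -1.4 -0.5] d [-3.62  0.04  0.01] rot [-0.001  0.002 -0.   ]
```

Emit:
servo_tool:
  deltas: "-0.3 0.03 0 0 0 0 0;-0.7 0.03 0 0 0 0 0;-1.1 0.03 0 0 0 0 0;-1.5 0.03 0 0 0 0 0;-1.9 0.03 0 0 0 0 0;-2.3 0.03 0 0 0 0 0;-2.7 0.03 0 0 0 0 0;-3.1 0.03 0 0 0 0 0;-3.5 0.03 0 0 0 0 0;-4 0.03 0 0 0 0 0"

```text
time_s: 5.2
tool_pos: [481.7, 231.8, 49.3]
eef_rot: [[-0.154, 0.988, -0.0], [0.988, 0.154, -0.0], [-0.0, -0.0, -1.0]]
contact_force: [-1.1, 1.4, -3.7]
finger_gap: 9.7
finger_force: 58.4
```

```bash
python3 - <<'E'
from h import *
where()
E
```

```text
s -277.3 t -0.2 z 49.3 F along -1.5 lat -0.9 z -3.7 M [ 0.3   0.08 -0.03] gap 9.7 58.4 t 5.2
```

Emit:
servo_tool:
  deltas: "-0.4 0 0.05 0 0 0 0;-0.9 0 0.05 0 0 0 0;-1.4 0 0.05 0 0 0 0;-1.9 0 0.05 0 0 0 0;-2.4 0 0.05 0 0 0 0;-2.9 0 0.05 0 0 0 0;-3.4 0 0.05 0 0 0 0;-3.9 0 0.05 0 0 0 0;-4.4 0 0.05 0 0 0 0;-4.8 0 0.05 0 0 0 0"

```text
time_s: 6.2
tool_pos: [489.2, 184.3, 48.9]
eef_rot: [[-0.154, 0.988, 0.0], [0.988, 0.154, 0.0], [0.0, 0.0, -1.0]]
contact_force: [0.2, 1.8, -2.3]
finger_gap: 9.8
finger_force: 58.5
```

```bash
python3 - <<'E'
from h import *
where()
E
```

```text
s -229.2 t -0.1 z 48.9 F along -1.7 lat 0.5 z -2.3 M [0.35 0.06 0.03] gap 9.8 58.5 t 6.2
```

Emit:
servo_tool:
  deltas: "-0.4 0 0.03 0 0 0 0;-0.9 0 0.03 0 0 0 0;-1.4 0 0.03 0 0 0 0;-1.9 0 0.03 0 0 0 0;-2.4 0 0.03 0 0 0 0;-2.9 0 0.03 0 0 0 0;-3.4 0 0.03 0 0 0 0;-3.9 0 0.03 0 0 0 0;-4.4 0 0.03 0 0 0 0;-4.8 0 0.03 0 0 0 0"

```text
time_s: 7.2
tool_pos: [496.8, 137.0, 48.8]
eef_rot: [[-0.154, 0.988, 0.001], [0.988, 0.154, 0.0], [0.0, 0.001, -1.0]]
contact_force: [-0.5, 5.5, 5.1]
finger_gap: 9.7
finger_force: 59.1
```

Emit:
servo_tool:
  deltas: "-0.3 0 0 0 0 0 0;-0.7 0 0 0 0 0 0;-1.1 0 0 0 0 0 0;-1.5 0 0 0 0 0 0;-1.9 0 0 0 0 0 0;-2.2 0 0 0 0 0 0;-2.5 0 0 0 0 0 0;-2.8 0 0 0 0 0 0;-3.1 0 0 0 0 0 0;-3.4 0 0 0 0 0 0"

```text
time_s: 8.2
tool_pos: [501.9, 103.7, 48.8]
eef_rot: [[-0.154, 0.988, 0.0], [0.988, 0.154, 0.001], [0.0, 0.001, -1.0]]
contact_force: [0.0, 6.1, 4.8]
finger_gap: 9.3
finger_force: 59.3
```

```bash
python3 - <<'E'
from h import *
where()
E
```

```text
s -147.6 t 0.1 z 48.8 F along -6.0 lat 1.0 z 4.8 M [ 0.84  0.14 -0.  ] gap 9.3 59.3 t 8.2
```

Emit:
servo_tool:
  deltas: "-0.2 0 -0.06 0 0 0 0;-0.35 0 -0.06 0 0 0 0;-0.5 0 -0.06 0 0 0 0;-0.65 0 -0.06 0 0 0 0;-0.8 0 -0.06 0 0 0 0;-0.95 0 -0.06 0 0 0 0;-1.1 0 -0.06 0 0 0 0;-1.25 0 -0.06 0 0 0 0;-1.4 0 -0.06 0 0 0 0;-1.5 0 -0.06 0 0 0 0"

```text
time_s: 9.2
tool_pos: [503.8, 88.6, 48.9]
eef_rot: [[-0.154, 0.988, -0.001], [0.988, 0.154, -0.0], [-0.0, -0.001, -1.0]]
contact_force: [-0.1, 3.0, -0.2]
finger_gap: 9.5
finger_force: 58.9
```

Emit:
servo_tool:
  deltas: "-0.1 0 0 0 0 0 0;-0.2 0 0 0 0 0 0;-0.3 0 0 0 0 0 0;-0.4 0 0 0 0 0 0;-0.5 0 0 0 0 0 0"

```text
time_s: 9.7
tool_pos: [504.6, 83.7, 48.9]
eef_rot: [[-0.154, 0.988, -0.0], [0.988, 0.154, -0.0], [-0.0, -0.0, -1.0]]
contact_force: [-0.8, 2.6, -1.2]
finger_gap: 9.6
finger_force: 58.7
```

```bash
python3 - <<'E'
from h import *
where()
E
```

```text
s -127.5 t -0.4 z 48.9 F along -2.7 lat -0.4 z -1.2 M [0.31 0.1  0.02] gap 9.6 58.7 t 9.7
```

Emit:
servo_tool:
  deltas: "-0.1 0.02 0 0 0 0 0;-0.2 0.02 0 0 0 0 0;-0.3 0.02 0 0 0 0 0;-0.4 0.02 0 0 0 0 0;-0.5 0.02 0 0 0 0 0"

```text
time_s: 10.2
tool_pos: [505.6, 78.8, 48.9]
eef_rot: [[-0.154, 0.988, -0.0], [0.988, 0.154, -0.0], [-0.0, -0.0, -1.0]]
contact_force: [-0.4, 1.2, -3.5]
finger_gap: 9.5
finger_force: 58.4
```

Emit:
servo_tool:
  deltas: "-0.1 0 0 0 0 0 0;-0.2 0 0 0 0 0 0;-0.3 0 0 0 0 0 0;-0.4 0 0 0 0 0 0"

```text
time_s: 10.6
tool_pos: [506.2, 75.8, 49.1]
eef_rot: [[-0.154, 0.988, -0.0], [0.988, 0.154, 0.002], [0.002, -0.0, -1.0]]
contact_force: [-0.8, 5.1, -2.1]
finger_gap: 9.5
finger_force: 58.5
```

Emit:
servo_tool:
  deltas: "-0.1 0 0 0 0 0 0;-0.2 0 0 0 0 0 0;-0.3 0 0 0 0 0 0"

```text
time_s: 10.9
tool_pos: [506.6, 73.0, 49.1]
eef_rot: [[-0.154, 0.988, -0.0], [0.988, 0.154, 0.002], [0.002, -0.0, -1.0]]
contact_force: [-0.9, 5.5, -1.3]
finger_gap: 9.7
finger_force: 58.5
```

Emit:
servo_tool:
  deltas: "-0.1 0 0 0 0 0 0;-0.2 0 0 0 0 0 0;-0.3 0 0 0 0 0 0"

```text
time_s: 11.2
tool_pos: [507.0, 70.2, 49.1]
eef_rot: [[-0.154, 0.988, -0.0], [0.988, 0.154, 0.002], [0.002, -0.0, -1.0]]
contact_force: [-1.0, 7.6, -1.9]
finger_gap: 9.7
finger_force: 58.5
```

Emit:
servo_tool:
  deltas: "-0.1 0 0 0 0 0 0;-0.2 0 0 0 0 0 0"

```text
time_s: 11.4
tool_pos: [507.3, 68.3, 49.1]
eef_rot: [[-0.154, 0.988, -0.0], [0.988, 0.154, 0.002], [0.002, -0.0, -1.0]]
contact_force: [-0.5, 5.7, -2.7]
finger_gap: 9.7
finger_force: 58.5
```

```bash
python3 - <<'E'
from h import *
where();c=cam('top');H=cv2.cvtColor(c['frame'],cv2.COLOR_RGB2HSV);h,s,v=[H[...,i].astype(int) for i in range(3)]
def red(c):
    H=cv2.cvtColor(c['frame'],cv2.COLOR_RGB2HSV);h,s,v=[H[...,i].astype(int) for i in range(3)]
    r=((h<6)|(h>174))&(s>150);m=np.zeros_like(r)
    return r
for n,b in(('top',(200,220,385,410)),('scene',(232,255,340,362))):
    for c in(dict(np.load(n+'0.npz')),cam(n)):
        w=np.argwhere(red(c)[b[0]:b[1],b[2]:b[3]]);print(n,len(w),w.mean(0)[::-1],w.min(0),w.max(0))
E
```

```text
s -111.8 t -0.1 z 49.1 F along -5.7 lat 0.4 z -2.7 M [1.   0.18 0.01] gap 9.7 58.5 t 11.4
top 52 [13.46153846  8.51923077] [ 5 10] [12 17]
top 51 [13.74509804  8.45098039] [ 5 10] [12 17]
scene 44 [11.31818182  8.52272727] [6 8] [12 15]
scene 43 [11.55813953  6.62790698] [4 8] [10 15]
```

The knob has risen about 2 px in the scene view: the plunger rides on the bar. Continue gently.

Emit:
servo_tool:
  deltas: "-0.1 0 0 0 0 0 0;-0.2 0 0 0 0 0 0"

```text
time_s: 11.75
tool_pos: [507.9, 65.1, 49.1]
eef_rot: [[-0.154, 0.988, -0.0], [0.988, 0.154, 0.0], [0.0, -0.0, -1.0]]
contact_force: [-1.3, 2.9, -2.0]
finger_gap: 9.5
finger_force: 58.5
```

Emit:
servo_tool:
  deltas: "-0.05 0 0 0 0 0 0;-0.1 0 0 0 0 0 0;-0.15 0 0 0 0 0 0;-0.2 0 0 0 0 0 0"

```text
time_s: 12.15
tool_pos: [508.2, 63.2, 49.1]
eef_rot: [[-0.154, 0.988, -0.0], [0.988, 0.154, 0.0], [0.0, -0.0, -1.0]]
contact_force: [0.3, 5.8, -2.9]
finger_gap: 9.9
finger_force: 58.5
```

```bash
cat >> h.py <<'E'
def knob():
    c=cam('scene');H=cv2.cvtColor(c['frame'],cv2.COLOR_RGB2HSV);h,s,v=[H[...,i].astype(int) for i in range(3)]
    r=((h<6)|(h>174))&(s>150);w=np.argwhere(r[232:255,340:362]);print('knob rest 8.52:',len(w),w.mean(0)[::-1])
E
python3 -c "
from h import *
where();knob()"
```

```text
s -106.6 t -0.0 z 49.1 F along -5.7 lat 1.2 z -2.9 M [0.76 0.16 0.05] gap 9.9 58.5 t 12.15
knob rest 8.52: 41 [11.58536585  6.46341463]
```

Emit:
servo_tool:
  deltas: "-0.05 0 0 0 0 0 0;-0.1 0 0 0 0 0 0;-0.15 0 0 0 0 0 0;-0.2 0 0 0 0 0 0"

```text
time_s: 12.6
tool_pos: [508.3, 62.3, 49.1]
eef_rot: [[-0.154, 0.988, -0.0], [0.988, 0.154, 0.002], [0.002, 0.0, -1.0]]
contact_force: [-1.3, 8.1, -2.9]
finger_gap: 9.8
finger_force: 58.5
```

Emit:
servo_tool:
  deltas: "-0.05 0 0 0 0 0 0;-0.1 0 0 0 0 0 0;-0.15 0 0 0 0 0 0"

```text
time_s: 12.9
tool_pos: [508.5, 61.0, 49.1]
eef_rot: [[-0.154, 0.988, -0.0], [0.988, 0.154, 0.002], [0.002, -0.0, -1.0]]
contact_force: [-0.9, 8.6, -1.8]
finger_gap: 9.6
finger_force: 58.5
```

```bash
python3 -c "
from h import *
where();knob()"
```

```text
s -104.4 t -0.0 z 49.1 F along -8.6 lat 0.4 z -1.8 M [1.34 0.23 0.06] gap 9.6 58.5 t 12.9
knob rest 8.52: 43 [11.60465116  6.62790698]
```

Emit:
servo_tool:
  deltas: "-0.05 0 0 0 0 0 0;-0.1 0 0 0 0 0 0;-0.15 0 0 0 0 0 0;-0.2 0 0 0 0 0 0"

```text
time_s: 13.35
tool_pos: [508.8, 59.3, 49.1]
eef_rot: [[-0.154, 0.988, -0.0], [0.988, 0.154, 0.003], [0.003, 0.0, -1.0]]
contact_force: [-1.8, 9.8, -1.5]
finger_gap: 9.3
finger_force: 58.5
```

```bash
python3 -c "
from h import *
where();knob()"
```

```text
s -102.7 t -0.0 z 49.1 F along -10.0 lat -0.3 z -1.5 M [1.39 0.15 0.06] gap 9.3 58.5 t 13.35
knob rest 8.52: 43 [11.55813953  6.62790698]
```

Emit:
servo_tool:
  deltas: "-0.04 0 0 0 0 0 0;-0.08 0 0 0 0 0 0;-0.12 0 0 0 0 0 0;-0.15 0 0 0 0 0 0;-0.15 0 0 0 0 0 0"

```text
time_s: 13.9
tool_pos: [509.0, 58.0, 49.2]
eef_rot: [[-0.154, 0.988, -0.0], [0.988, 0.154, 0.003], [0.003, 0.0, -1.0]]
contact_force: [-0.9, 10.1, -0.8]
finger_gap: 10.2
finger_force: 58.5
```

```bash
python3 -c "
from h import *
where();knob()"
```

```text
s -101.4 t -0.0 z 49.2 F along -10.2 lat 0.7 z -0.8 M [1.48 0.18 0.04] gap 10.2 58.5 t 13.9
knob rest 8.52: 43 [11.53488372  6.62790698]
```

Emit:
servo_tool:
  deltas: "-0.04 0 0 0 0 0 0;-0.08 0 0 0 0 0 0;-0.1 0 0 0 0 0 0;-0.1 0 0 0 0 0 0"

```text
time_s: 14.35
tool_pos: [509.2, 56.8, 49.1]
eef_rot: [[-0.154, 0.988, -0.0], [0.988, 0.154, 0.003], [0.003, -0.0, -1.0]]
contact_force: [-1.2, 8.5, -2.4]
finger_gap: 9.5
finger_force: 58.5
```

```bash
python3 -c "
from h import *
where();knob()"
```

```text
s -100.1 t -0.0 z 49.1 F along -8.6 lat 0.1 z -2.4 M [1.39 0.15 0.05] gap 9.5 58.5 t 14.35
knob rest 8.52: 45 [11.31111111  8.6       ]
```

Knob back at its rest height (8.6): latched. Ease the push and let go.

Emit:
servo_tool:
  deltas: "0.05 0 0 0 0 0 0;0.05 0 0 0 0 0 0.2;0.05 0 0 0 0 0 0.5;0.05 0 0 0 0 0 1;0.05 0 0 0 0 0 1;0.05 0 0 0 0 0 1;0.05 0 0 0 0 0 1;0.05 0 -3 0 0 0 1;0.05 0 -6 0 0 0 1;0.05 0 -10 0 0 0 1"

```text
time_s: 15.4
tool_pos: [507.8, 55.8, 148.5]
eef_rot: [[-0.154, 0.988, -0.004], [0.988, 0.154, 0.0], [0.001, -0.004, -1.0]]
contact_force: [1.0, 0.2, -0.8]
finger_gap: 85.0
finger_force: 0.0
```

```bash
python3 - <<'E'
from h import *
where();knob();plan((491,-180.5,145))
c=cam('top');np.savez('top2.npz',**c)
t=c['frame'][165:260,225:435,::-1];cv2.imwrite('pics/c1.png',cv2.resize(t,None,fx=3.8,fy=3.8,interpolation=cv2.INTER_CUBIC))
E
```

```text
s -99.3 t -1.6 z 148.5 F along -0.1 lat 1.0 z -0.8 M [-0.02 -0.04 -0.02] gap 85.0 0.0 t 15.4
knob rest 8.52: 44 [11.36363636  8.54545455]
pos [513.5  55.6 156.9] F [3.  0.  3.2] d [-22.98  -5.88   1.18] rot [0. 0. 0.]
```

View pics/c1.png

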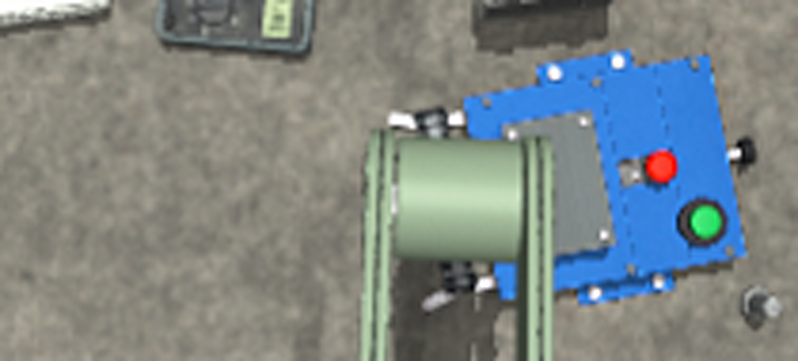

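Emit:
servo_tool:
  deltas: "-4 -0.5 0 0 0 0 0;-8 -1.5 0 0 0 0 0;-12 -2.5 0 0 0 0 0;-16 -3.5 0 0 0 0 0;-20 -4.5 0 0 0 0 0;-23 -5.6 0 0 0 0 0;-23 -5.6 0 0 0 0 0;-23 -5.6 0 0 0 0 0;-23 -5.6 0 0 0 0 0"

```text
time_s: 16.4
tool_pos: [489.3, -179.0, 148.5]
eef_rot: [[-0.155, 0.988, -0.001], [0.988, 0.155, 0.001], [0.001, -0.001, -1.0]]
contact_force: [0.2, -0.1, 0.0]
finger_gap: 0.1
finger_force: 0.0
```

```bash
python3 - <<'E'
from h import *
where();plan((491,-180.5,96),8.9)
E
```

```text
s 129.8 t -56.2 z 148.5 F along 0.2 lat 0.2 z 0.0 M [ 0.05 -0.01 -0.03] gap 0.1 0.0 t 16.4
pos [ 489.3 -179.   148.5] F [ 0.2 -0.1  0. ] d [-0.18  0.15  5.25] rot [-0.001 -0.001  0.   ]
```

Emit:
servo_tool:
  deltas: "-0.2 0.15 1.5 0 0 0 0;-0.2 0.15 3 0 0 0 0;-0.2 0.15 4.2 0 0 0 0;-0.2 0.15 5 0 0 0 0;-0.2 0.15 5.3 0 0 0 0;-0.2 0.15 5.3 0 0 0 0"

```text
time_s: 17.0
tool_pos: [491.2, -181.4, 95.7]
eef_rot: [[-0.155, 0.988, -0.001], [0.988, 0.155, 0.0], [0.001, -0.001, -1.0]]
contact_force: [-0.5, -0.2, 0.3]
finger_gap: 0.0
finger_force: 0.0
```

Emit:
servo_tool:
  deltas: "0 0 0.2 0 0 0 0;0 0 0.4 0 0 0 0;0 0 0.6 0 0 0 0;0 0 0.7 0 0 0 0;0 0 0.7 0 0 0 0"

```text
time_s: 17.5
tool_pos: [491.3, -181.9, 89.0]
eef_rot: [[-0.154, 0.988, -0.0], [0.988, 0.154, 0.0], [0.0, -0.0, -1.0]]
contact_force: [-0.7, -0.1, 0.6]
finger_gap: 0.2
finger_force: 0.0
```

Emit:
servo_tool:
  deltas: "0 0 0.1 0 0 0 0;0 0 0.2 0 0 0 0;0 0 0.3 0 0 0 0;0 0 0.3 0 0 0 0"

```text
time_s: 17.9
tool_pos: [491.5, -182.0, 86.3]
eef_rot: [[-0.154, 0.988, 0.0], [0.988, 0.154, -0.0], [-0.0, 0.0, -1.0]]
contact_force: [-0.5, 0.9, 1.5]
finger_gap: -0.4
finger_force: 1.2
```

Emit:
servo_tool:
  deltas: "0 0.05 0.1 0 0 0 0;0 0.05 0.2 0 0 0 0;0 0.05 0.3 0 0 0 0;0 0.05 0.35 0 0 0 0;0 0.05 0.35 0 0 0 0"

```text
time_s: 18.4
tool_pos: [491.6, -182.0, 82.6]
eef_rot: [[-0.154, 0.988, -0.001], [0.988, 0.154, -0.0], [-0.0, -0.001, -1.0]]
contact_force: [-3.6, -1.0, 4.3]
finger_gap: 0.2
finger_force: 2.2
```

Emit:
servo_tool:
  deltas: "0 0 0.1 0 0 0 0;0 0 0.2 0 0 0 0;0 0 0.2 0 0 0 0"

```text
time_s: 18.7
tool_pos: [491.7, -182.0, 82.0]
eef_rot: [[-0.155, 0.988, -0.001], [0.988, 0.155, -0.0], [-0.0, -0.001, -1.0]]
contact_force: [-6.0, -0.1, 12.8]
finger_gap: 0.3
finger_force: 6.5
```

Emit:
servo_tool:
  deltas: "0 0 0.1 0 0 0 0;0 0 0.15 0 0 0 0;0 0 0.15 0 0 0 0"

```text
time_s: 19.0
tool_pos: [491.8, -182.0, 81.8]
eef_rot: [[-0.155, 0.988, -0.001], [0.988, 0.155, -0.0], [-0.0, -0.001, -1.0]]
contact_force: [-9.4, 1.8, 20.6]
finger_gap: 0.1
finger_force: 10.6
```

Bottomed (20 N at 81.8 mm). Withdraw upwards.

Emit:
servo_tool:
  deltas: "0 0 -0.5 0 0 0 0;0 0 -2 0 0 0 0;0 0 -5 0 0 0 0;0 0 -8 0 0 0 0;-0 0 -12 0 0 0 0;0 0 -15 0 0 0 0;8 0 -15 0 0 0 0;16 0 -15 0 0 0 0;25 0 -15 0 0 0 0;30 0 -15 0 0 0 0"

```text
time_s: 20.0
tool_pos: [460.7, 18.0, 228.7]
eef_rot: [[-0.153, 0.988, 0.001], [0.988, 0.153, 0.001], [0.001, 0.001, -1.0]]
contact_force: [0.5, 0.3, -0.3]
finger_gap: 0.0
finger_force: 0.0
```

```bash
python3 - <<'E'
from h import *
where();knob()
c=cam('scene');cv2.imwrite('pics/e1.png',cv2.resize(c['frame'][150:320,235:425,::-1],None,fx=3.5,fy=3.5,interpolation=cv2.INTER_CUBIC))
E
```

```text
s -69.3 t -54.0 z 228.7 F along -0.3 lat 0.5 z -0.3 M [ 0.03 -0.    0.02] gap 0.0 0.0 t 20.0
knob rest 8.52: 42 [11.35714286  8.38095238]
```

View pics/e1.png

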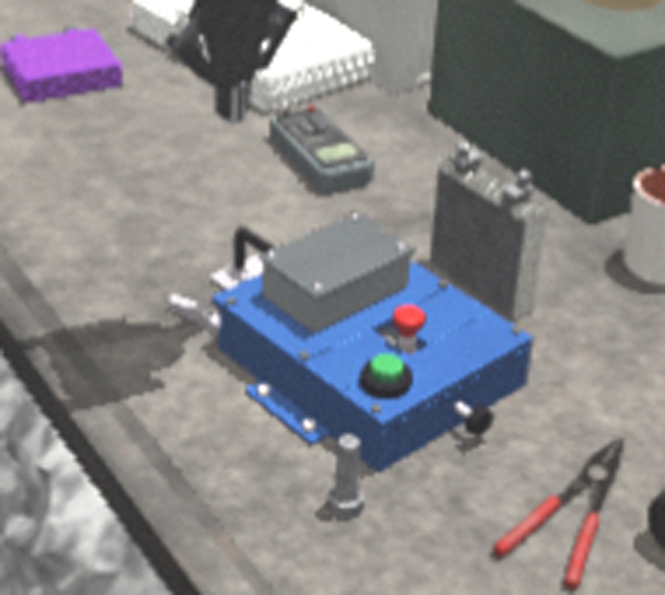

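The picture shows the tray under the head, with its handle at (250,245). The knob is down at (408,320), the button is back up at (387,368), the other things are unmoved and the arm is clear. Handing in, after letting the arm settle.

Emit:
servo_tool:
  deltas: "0 0 0 0 0 0 0;0 0 0 0 0 0 0;0 0 0 0 0 0 0"

```text
time_s: 20.4
tool_pos: [461.4, 14.6, 228.9]
eef_rot: [[-0.152, 0.988, 0.0], [0.988, 0.152, -0.0], [-0.0, 0.0, -1.0]]
contact_force: [-1.1, -0.6, 0.1]
finger_gap: -0.1
finger_force: 0.0
```

```bash
python3 -c "
from h import *
print(finish_job())"
```

```text
the job is handed in; nothing more can be done
None
```

The tray is latched behind the plunger, the start button was pressed right down and released, the other bench items look unmoved, and the job was handed in at about 20 s; no verdict was returned.

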